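# Put a vial box away through the sprung flap of a light-tight store

### The job

A vial box has been left standing on the loading apron of the light-tight sample store: take the push bar by its grip and push the box straight in through the sprung flap until it comes up snug against the boxes already inside, then draw the bar right out so that the flap shuts behind the box, and lay the bar back on the bench. There is glass in there, so feel for those boxes and press them back only slightly (the sprung pad behind them must give no more than about 5 mm); keep the box upright and leave the wide box, the bottle and the flask where they stand.

Things in the scene. Friction and masses are not known exactly. Their poses are not given: they have to be found in the camera images.
- store: Light-tight sample store: long low grey metal housing fixed to the bench, 390 long, 124 wide, roof top 86 high (hatch handle to 112, over 175 mm behind the flap). Origin: on the bench (z=0) under the flap, in the middle of the lane; +x points straight into the lane (the way to push). Lane inside: 54 wide, floor at z=8, lintel's underside at z=80 mm.
- apron (a point): Middle of the top of the flat loading apron before the flap, 90 mm outside it (store frame x=-90, z=8); axes as the store's. Apron: 180 long, 110 wide, level with the lane floor, 8 mm above the bench. At its inner end two lead-in cheeks 40 high funnel the box in, from x=-42 (80 apart) to x=0 (54 apart); straightening it there can take 10 to 20 N.
- flap (a joint): Flap: steel plate 50 wide, 3 thick, 70 long, hanging from a hinge at the lintel (store frame x=4, z=80). 0 = shut (straight down), grows to 1.5 rad as it swings inward and up. Sprung shut: resists a box's top edge with some 3 N, then drags on its lid with 1 to 2 N, drops behind the box once its rear end is past x=76 mm, rests on the push bar and shuts as the bar is drawn out.
- row (a joint): How far the boxes already inside are pressed back, in m (0 = untouched). Their front face stands somewhere from x=190 to 240 mm in the store's frame, differently each time, hidden from view: feel for it. They start to give at 1 N, then 1 mm per 1.5 N (sprung pad). More than 6 mm is shoving them; less than 1 mm is not snug.
- vialbox_mid (a point): Middle (half-way up) of the vial box to be put away: closed, grey plastic, 110 long (its x), 48 wide (its y), 56 high (z up), 0.2 to 0.4 kg. It stands on the apron, not quite straight (within 0.12 rad and 8 mm of the lane's line), its near end 155 to 175 mm before the flap. It slides under 0.5 to 1.5 N.
- pushbar_grip (a point): Middle of the push bar's upright black grip, 56 long (x), 22 wide (y), 44 high, its top 76 above the bar's underside and this point 54 above it; grasp it across the 22 mm. x points along the bar to its nose. The bar is an aluminium tube 24 wide, 34 high, 0.22 kg, reaching from 18 mm behind this point to 215 mm ahead. It starts upright on the bench.
- pushbar_nose (a point): Middle of the push bar's flat rubber-faced front end (24 wide, 34 high): 215 mm ahead of the grip's middle, 17 mm above the bar's underside. Axes as the bar's.
- widebox_mid (a point): Middle of a wider, flatter box of the same make on the bench, 125 long, 80 wide, 36 high; to be left alone.
- reagent_mid (a point): Middle of a capped brown bottle, 68 across, 135 high; to be left alone.
- flask_mid (a point): Middle of a conical glass flask, 82 across at its foot, 104 high; to be left alone.
Things that resemble listed ones, but are neither listed nor needed, are in the scene too. What is shaped like the part that bears vialbox_mid but green is not meant.

How it is judged:
By the outcome, as a careful person would: the job done as asked, in the order asked, and still so for the second after the job is handed in, with the robot touching nothing.
It also fails if it takes over 61 s, if anything falls off the work surface, if the arm or the gripper's body presses on something with over 40 N, if the wrist force passes 120 N, or if a joint passes its speed limit or range.

### The arm

A 6-joint arm with a two-finger parallel gripper is mounted at the origin on the work surface. World frame = base frame: x ahead of the robot, y to its left, z up, the work surface at z = 0. Lengths are in m, angles in rad, forces in N, time in s.
With the tool pointing down it reaches from about 0.25 to 0.725 m from the base axis. Payload 4 kg.
Tool frame: the origin (TCP) lies at the very end of the fingers, on their centre line; the grasp point (between the pads) lies 19 mm behind it; z points along the fingers, y is the direction in which the jaws open and shut (so a half turn about z gives the same grasp; the last joint's range is limited). The gripper opens to 85 mm and grips with 20 to 120 N. Pads are 22 mm wide; open, the fingers measure 114 mm over their backs; the gripper's body (76 mm by 85 mm) begins 54 mm behind the grasp point. The pads swing forward as they close: fully open they stand 13 mm farther back than shut.
Start: joints at [-1.174, 0.241, 0.005, 1.335, 0, 1.571], TCP at [0.193, -0.461, 0.205] pointing down, gripper open.
Joint ranges: [-2.72, 2.72], [-1.05, 1.87], [-1.09, 1.28], [-1.99, 2.15], [-1.42, 1.44], [-3.14, 3.14]. Speed limits (rad/s): [2.79, 2.79, 3.14, 3.14, 3.14, 3.14].

### API

Orientations are given as a unit quaternion [x, y, z, w].
In Python, from workcell import bot, camera gives the robot as it stands. The module is installed in compiled form; this text tells all that it offers.
- The arm moves only by the tool send_rows, never from a script. Its argument "deltas" is a list of rows, each an object with "grip": the opening, from 0 (shut) to 1 (fully open); "translation": the shift along the tool's x, y, z in m, a list of three; "twist": the turn, a rotation vector about the tool's x, y, z in degrees, a list of three. A call has 1 to 5 rows; each row is the pose to reach, as a shift and turn from the pose measured when the call began, along the tool's axes at that moment; what a row does not reach only later rows make up. A row lasts 1/8 s, in which the tool goes at most 62.5 mm and 10.7 degrees, less where a joint would pass 70% of its speed; a pose out of reach is approached as far as the arm can. A call with a gripper value outside its range is refused whole. The fingers move at their own pace and stop on an object; the grip force is fixed at half the most. Time passes only in rows, so rows that repeat a pose let the fingers close. It gives the time, the measured TCP pose, the force and the opening at its end, in the units of the state.
- bot.get_obs(): the state, without advancing time (a new reading comes with each control period).
- camera(name): name is "scene" or "top"; returns a dict with "color" (480x640x3 uint8, blue, green, red), "intrinsics" (3x3 intrinsics, pixels), "k1" (the pictures are not rectified: a ray, as slopes to the right and down, at radius r is drawn at 1 + k1 r^2 times it, then the intrinsics apply), "xyz" and "rotation" of the camera in the world. Camera axes: x right, y down, z forward; pixel columns grow to the right and rows downward; lengths in m; the calibration is good to about 2 mm. A picture is of the moment at which its call begins. There is no depth.
- bot.job_done(): hands the job in, once; it reports no verdict.
The state is a dict: "clock": time; "joint_pos": joint angles; "joint_vel": joint speeds; "tau": joint torques, N m; "eef_pos": TCP position; "tool_rot": TCP orientation; "ft_force": force on the tool from outside, world axes, zero at the start; "ft_torque": the same for the moment, N m; "grip_width": finger opening in m.
Only numpy, scipy, OpenCV 4.12 (cv2) and the standard library are available. Lean on these libraries where they do the work, as an engineer would, in place of code of your own. Each camera call takes 0.05 s, during which the arm holds its last target.

## Working session

There is one attempt and no reset: what is moved stays moved. The work goes in short steps, Python scripts to look and compute and a tool call to move; the robot and the scene stay as the last step left them, time stands still between calls to the robot, and variables do not carry over. Pictures are saved under pics/ and viewed, and the job is handed in when it is done.

Besides the shell and the picture viewer there is one more tool, called after ">>>" as a command line: name --argument value ..., lists and objects as JSON in quotes. send_rows: Moves the arm, as the interface text tells. Its arguments: {"type":"object","properties":{"deltas":{"type":"array","items":{"type":"object","properties":{"grip":{"type":"number"},"translation":{"type":"array","items":{"type":"number"}},"twist":{"type":"array","items":{"type":"number"}}}}}},"required":["deltas"]}

```bash
mkdir -p pics; ls; python3 - <<'E'
from workcell import bot,camera
import cv2,numpy as np
print(bot.get_obs())
for n in("scene","top"):
    c=camera(n);cv2.imwrite(f"pics/{n}0.png",c["color"]);print(n,c["intrinsics"],c["k1"],c["xyz"],c["rotation"])
E
```

```text
pics
{'clock': 0.0, 'joint_pos': array([-1.17398806e+00,  2.41430419e-01,  3.70827477e-03,  1.33518235e+00,
       -1.91123916e-05,  1.57079331e+00]), 'joint_vel': array([ 0.00126985, -0.00101253,  0.00033637, -0.00045233, -0.00023021,
       -0.00034628]), 'tau': array([ 1.72678242e-04, -3.72325408e+01,  2.52400768e+01,  1.70971197e-02,
        1.81575924e-04,  1.48785954e-06]), 'eef_pos': array([ 0.1929663 , -0.46051683,  0.20409821]), 'tool_rot': array([ 9.80381535e-01,  1.97106404e-01, -2.17132000e-04, -1.03152007e-03]), 'ft_force': array([-0.29579759,  0.62371568,  0.11157387]), 'ft_torque': array([-0.03985272,  0.03661754, -0.03108755]), 'grip_width': 0.08546236944003473}
scene [[605.451847     0.         313.37161751]
 [  0.         605.451847   247.59801581]
 [  0.           0.           1.        ]] -0.14976820388397047 [ 1.58497094 -0.33529675  0.90479416] [ 0.71892204  0.52618406 -0.25824984 -0.37361539]
top [[570.01642227   0.         308.50505516]
 [  0.         570.01642227 231.53570281]
 [  0.           0.           1.        ]] -0.03953203717727142 [0.39054822 0.00639203 1.20763144] [-0.69986825  0.71142331 -0.03763334  0.05143003]
```

View pics/scene0.png

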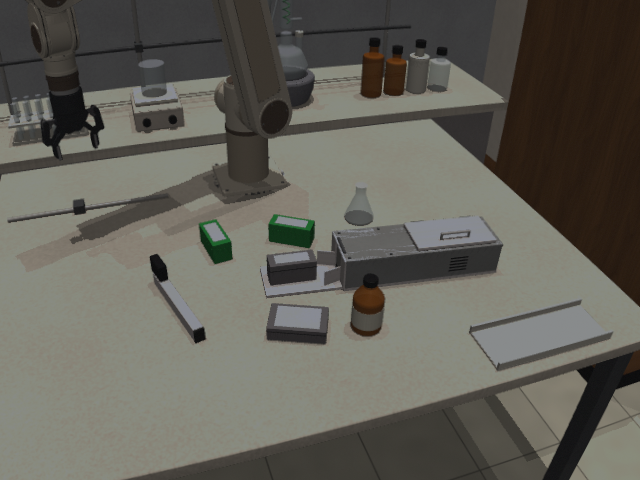

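View pics/top0.png

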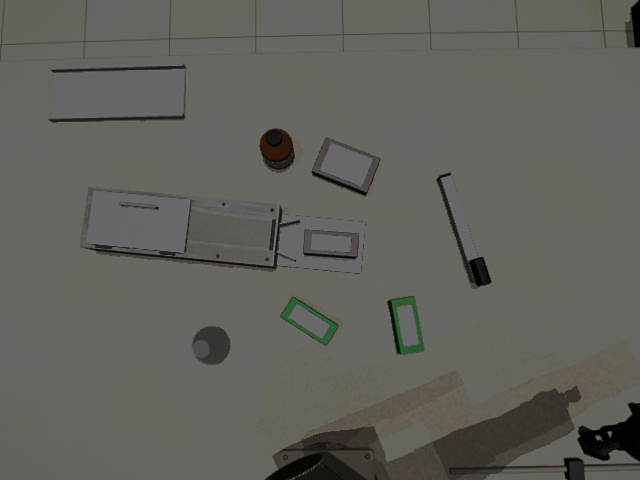

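```bash
cat > h.py <<'E'
import numpy as np,cv2
from scipy.spatial.transform import Rotation as R
from workcell import bot,camera
class Cam:
    def __init__(s,n,c=None):
        s.c=c or camera(n);s.K=np.array(s.c["intrinsics"]);s.k1=s.c["k1"];s.p=np.array(s.c["xyz"]);
        r=np.array(s.c["rotation"]);s.R=R.from_quat(r).as_matrix() if r.size==4 else r
    def proj(s,P):
        P=np.atleast_2d(P);q=(P-s.p)@s.R;a=q[:,:2]/q[:,2:];a=a*(1+s.k1*(a**2).sum(1,keepdims=True))
        return a*[s.K[0,0],s.K[1,1]]+s.K[:2,2]
    def at(s,uv,z):
        d=(np.array(uv,float)-s.K[:2,2])/[s.K[0,0],s.K[1,1]];a=d.copy()
        for _ in range(20):a=d/(1+s.k1*(a**2).sum())
        v=s.R@np.r_[a,1];return s.p+v*(z-s.p[2])/v[2]
def crop(img,x0,y0,x1,y1,f,name):
    cv2.imwrite(name,np.clip(cv2.resize(img[y0:y1,x0:x1],None,fx=f,fy=f,interpolation=cv2.INTER_CUBIC).astype(float)*1.6,0,255).astype(np.uint8))
E
python3 - <<'E'
from h import *
t=cv2.imread("pics/top0.png");s=cv2.imread("pics/scene0.png")
crop(t,190,185,380,285,4,"pics/t_a.png")
crop(t,425,160,505,300,4,"pics/t_b.png")
crop(t,70,180,270,280,4,"pics/t_c.png")
crop(s,250,210,510,300,3,"pics/s_a.png")
c=Cam("top");print(c.at((331,243),.064),c.at((480,271),.076))
E
```

```text
[ 0.51156025 -0.01734817  0.064     ] [ 0.44940403 -0.31085328  0.076     ]
```

View pics/t_a.png

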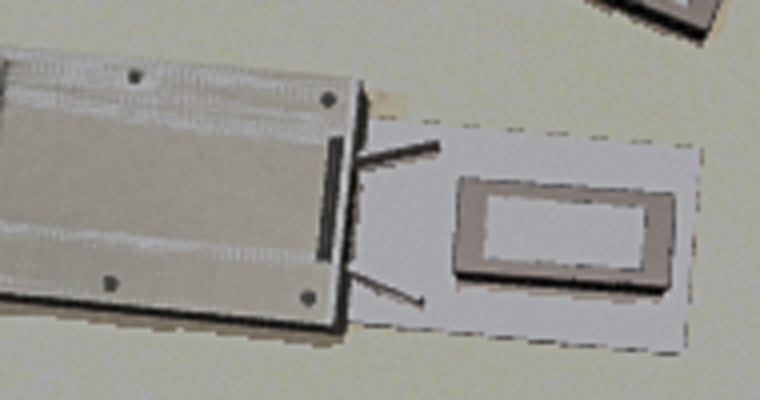

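View pics/t_b.png

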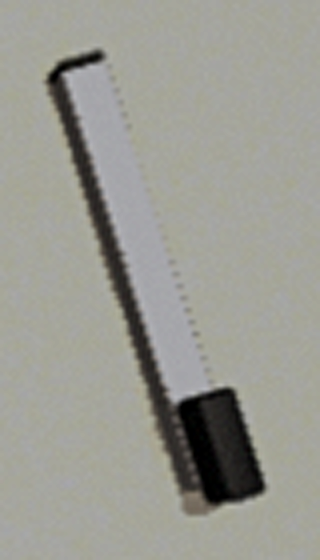

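View pics/t_c.png

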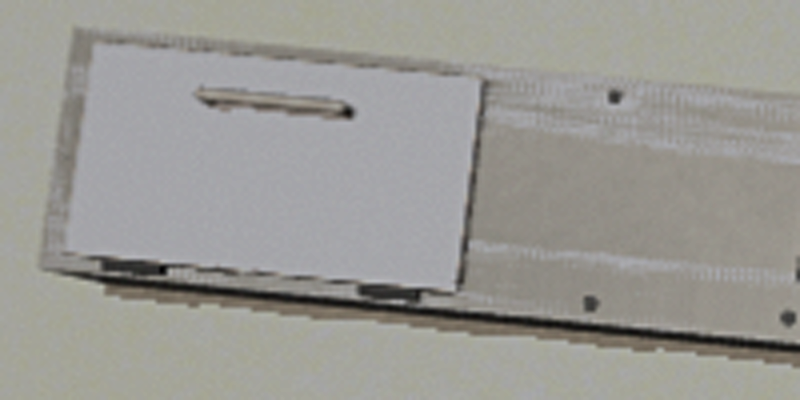

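View pics/s_a.png

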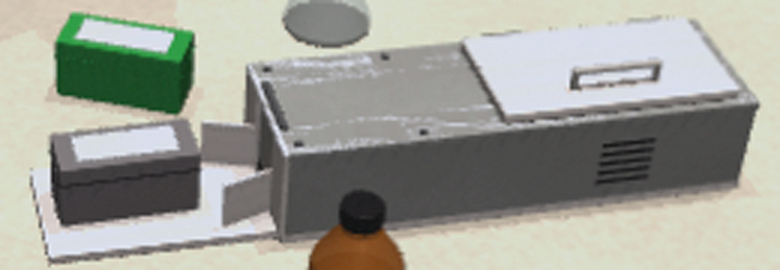

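```bash
python3 - <<'E'
from h import *
s=cv2.imread("pics/scene0.png")
crop(s,140,245,220,345,5,"pics/s_b.png")
crop(s,255,240,355,300,7,"pics/s_c.png")
E
```

```text
(no output)
```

View pics/s_b.png

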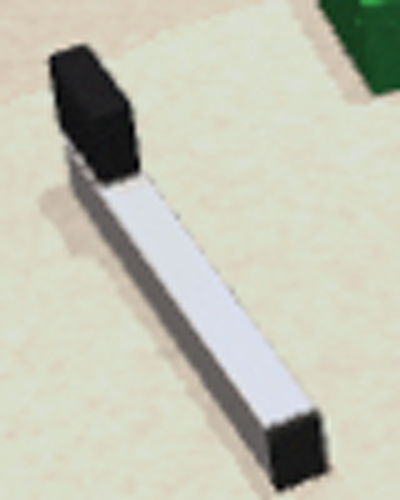

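View pics/s_c.png

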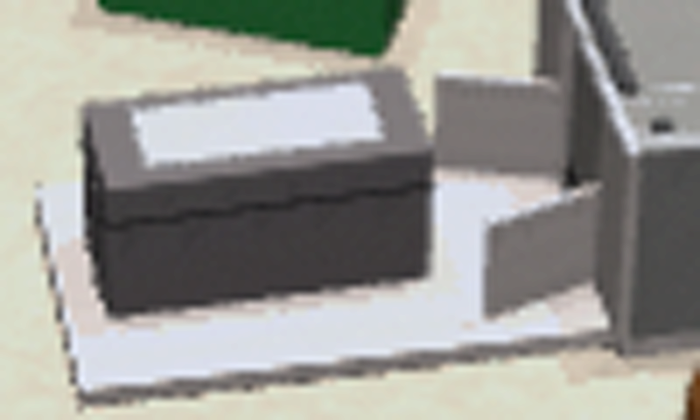

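```bash
cat > fit.py <<'E'
from h import *
from scipy.optimize import least_squares
T=Cam("top");S=Cam("scene")
def fit(name,pts,x0):
    def f(p):
        r=[]
        for cam,P,uv in pts:
            c,s=np.cos(p[2]),np.sin(p[2]);P=np.array(P)
            W=[p[0]+c*P[0]-s*P[1],p[1]+s*P[0]+c*P[1],P[2]]
            r.append(cam.proj(W)[0]-uv)
        return np.ravel(r)
    for lab,sel in(("T",[q for q in pts if q[0] is T]),("S",[q for q in pts if q[0] is S]),("both",pts)):
        pts_=pts;pts=sel
        o=least_squares(f,x0,loss="soft_l1");print(name,lab,o.x.round(4),np.abs(f(o.x)).reshape(-1,2).round(1).tolist());pts=pts_
    return o.x
a=lambda x,y:(x/4+190,y/4+185);b=lambda x,y:(x/4+425,y/4+160);d=lambda x,y:(x/5+140,y/5+245);e=lambda x,y:(x/7+255,y/7+240)
st=[(T,(0,-.062,.086),(279.5,205)),(T,(0,.062,.086),(275,267.5)),(T,(.39,-.062,.086),(89.3,187.5)),(T,(.39,.062,.086),(80.5,247)),
(T,(-.18,-.055,.008),(365.5,222)),(T,(-.18,.055,.008),(361.8,273.3)),
(S,(0,.062,.086),(332.3,231.7)),(S,(0,-.062,.086),(346.7,260.7)),(S,(.39,-.062,.086),(502.3,244)),(S,(.39,.062,.086),(483.3,216)),
(S,(-.18,.055,.008),e(38,187)),(S,(-.18,-.055,.008),e(82,390))]
fs=fit("store",st,[.5,.1,1.5])
bx=[(T,(.055,-.024,.064),a(458,179)),(T,(-.055,-.024,.064),a(676,194)),(T,(-.055,.024,.064),a(669,285)),(T,(.055,.024,.064),a(455,271)),
(S,(-.055,.024,.064),e(85,104)),(S,(.055,.024,.064),e(402,67)),(S,(.055,-.024,.064),e(435,150)),(S,(-.055,-.024,.064),e(108,190)),(S,(-.055,-.024,.008),e(115,317)),(S,(.055,-.024,.008),e(428,278))]
fb=fit("box",bx,[.5,0,1.5])
ba=[(T,(.215,.012,.034),b(55,70)),(T,(.215,-.012,.034),b(103,52)),(T,(.028,.011,.076),b(205,403)),(T,(.028,-.011,.076),b(235,390)),(T,(-.028,-.011,.076),b(265,488)),(T,(-.028,.011,.076),b(218,500)),
(S,(.215,-.012,.034),d(268,428)),(S,(.215,.012,.034),d(318,408)),(S,(.215,-.012,0),d(280,490)),(S,(.215,.012,0),d(327,468)),
(S,(-.028,-.011,.076),d(50,55)),(S,(-.028,.011,.076),d(88,45)),(S,(.028,.011,.076),d(130,105)),(S,(.028,-.011,.076),d(93,125))]
fg=fit("bar",ba,[.45,-.3,.2])
c,s=np.cos(fs[2]),np.sin(fs[2]);v=fb[:2]-fs[:2]
print("box in store",c*v[0]+s*v[1],-s*v[0]+c*v[1],fb[2]-fs[2])
E
python3 fit.py
```

```text
store T [0.5262 0.0908 1.459 ] [[0.3, 0.2], [1.7, 1.0], [0.0, 0.2], [0.0, 0.8], [0.8, 0.1], [0.1, 0.5]]
store S [0.5297 0.095  1.4599] [[1.0, 0.8], [0.5, 1.0], [1.7, 0.1], [1.1, 0.1], [0.4, 0.2], [0.0, 0.0]]
store both [0.5272 0.0922 1.4586] [[0.4, 0.7], [2.4, 1.5], [0.6, 0.7], [0.7, 0.2], [0.1, 0.3], [0.6, 0.0], [0.4, 1.2], [2.2, 0.6], [0.1, 0.4], [2.5, 0.3], [1.7, 0.7], [1.6, 0.5]]
box T [ 0.5115 -0.0175  1.4876] [[0.2, 0.3], [0.0, 0.5], [0.4, 0.4], [0.7, 0.3]]
box S [ 0.5148 -0.0155  1.4837] [[0.5, 0.3], [0.3, 0.6], [0.4, 0.3], [0.2, 0.1], [0.7, 0.8], [0.8, 0.4]]
box both [ 0.5127 -0.0163  1.4872] [[0.4, 0.8], [0.6, 1.0], [0.2, 0.1], [1.3, 0.3], [1.1, 0.7], [0.4, 1.1], [0.3, 0.9], [0.8, 0.6], [1.2, 0.4], [0.1, 0.2]]
bar T [ 0.4473 -0.3152  0.2626] [[0.6, 1.4], [0.5, 0.0], [3.6, 0.7], [0.6, 0.6], [0.7, 2.1], [1.8, 2.2]]
bar S [ 0.451  -0.3148  0.2657] [[0.3, 1.1], [0.8, 0.9], [0.5, 0.5], [0.5, 0.7], [1.5, 0.8], [0.1, 1.8], [0.7, 1.2], [1.0, 2.1]]
bar both [ 0.4489 -0.3148  0.264 ] [[0.2, 2.1], [0.9, 0.7], [3.9, 1.6], [0.9, 1.4], [0.4, 1.3], [1.6, 1.4], [0.1, 0.5], [0.5, 0.3], [0.8, 0.1], [0.1, 0.1], [1.5, 1.4], [0.2, 2.3], [0.6, 1.7], [1.1, 2.6]]
box in store -0.10941471909206696 0.002282247484411611 0.028624022347260025
```

The candidates in the top picture are:
- **Box to push:** the grey box on the apron at (331,243). The green look-alikes at (310,321) and (407,325) and the wide box at (347,165) are not it.
- **Push bar:** the aluminium bar with the black upright grip at (480,271). The rod with a clamp at (520,470) and the tray at (118,93) are not it.

The crops confirm the grey box and the black-gripped bar. The box's near end works out at store x = -164 mm, which is inside the stated range.

```bash
cat > g.py <<'E'
import sys
from h import *
SO=np.array([.5272,.0922]);SY=1.4588
def go(x,y,z,yaw,pr=True):
    o=bot.get_obs();Rc=R.from_quat(o["tool_rot"]);
    Rt=R.from_matrix(np.array([[np.cos(yaw),np.sin(yaw),0],[np.sin(yaw),-np.cos(yaw),0],[0,0,-1]]).T.T)
    Rt=R.from_matrix(np.column_stack([[np.cos(yaw),np.sin(yaw),0],[np.sin(yaw),-np.cos(yaw),0],[0,0,-1]]))
    t=Rc.inv().apply(np.array([x,y,z])-o["eef_pos"]);w=np.degrees((Rc.inv()*Rt).as_rotvec())
    print("clock",o["clock"],"pos",o["eef_pos"].round(4),"F",o["ft_force"].round(2),"gw",round(o["grip_width"],4));print("trans",t.round(4).tolist(),"twist",w.round(2).tolist())
def gs(s,n,z): # store-frame TCP target
    d=np.array([np.cos(SY),np.sin(SY)]);e=np.array([-d[1],d[0]]);p=SO+s*d+n*e;go(p[0],p[1],z,SY)
def st():
    o=bot.get_obs();d=np.array([np.cos(SY),np.sin(SY)]);v=o["eef_pos"][:2]-SO
    print("s",(d@v).round(4),"n",(d[0]*v[1]-d[1]*v[0]).round(4),"z",o["eef_pos"][2].round(4),"Falong",(d@o["ft_force"][:2]).round(2),o["clock"])
if __name__=="__main__":
    a=[float(v) for v in sys.argv[2:]]
    {"go":go,"gs":gs,"st":st}[sys.argv[1]](*a)
E
python3 g.py go .449 -.315 .12 .264
```

```text
clock 0.25 pos [ 0.1931 -0.4609  0.2046] F [0.34 0.74 0.86] gw 0.0853
trans [0.2924, -0.0356, 0.0846] twist [-0.06, 0.0, 7.61]
```

>>> send_rows --deltas '[{"grip": 1, "translation": [0.058, -0.007, 0.01], "twist": [0, 0, 1.5]}, {"grip": 1, "translation": [0.116, -0.014, 0.025], "twist": [0, 0, 3]}, {"grip": 1, "translation": [0.174, -0.021, 0.045], "twist": [0, 0, 4.6]}, {"grip": 1, "translation": [0.232, -0.028, 0.065], "twist": [0, 0, 6.1]}, {"grip": 1, "translation": [0.29, -0.035, 0.084], "twist": [0, 0, 7.6]}]'

```text
clock: 0.88
eef_pos: [0.4485, -0.3154, 0.12]
tool_rot: [0.991, 0.131, -0.0, -0.0]
ft_force: [-0.6, -0.3, 0.2]
grip_width: 0.0854
```

>>> send_rows --deltas '[{"grip": 1, "translation": [0.002, 0, 0], "twist": [0, 0, 0]}, {"grip": 1, "translation": [0.002, 0, 0], "twist": [0, 0, 0]}]'

```text
clock: 1.12
eef_pos: [0.4503, -0.3146, 0.1197]
tool_rot: [0.991, 0.132, -0.001, -0.0]
ft_force: [-0.3, -0.2, -0.8]
grip_width: 0.0852
```

```bash
python3 g.py go .449 -.315 .12 .264; python3 - <<'E'
from h import *
t=Cam("top");i=t.c["color"].copy()
for P in([.449,-.3148,.076],[.449+.215*np.cos(.264),-.3148+.215*np.sin(.264),.034]):
    u=t.proj(P)[0];cv2.circle(i,tuple(int(v) for v in u),2,(0,0,255),-1);print(u)
crop(i,400,150,560,310,4,"pics/t1.png")
s=Cam("scene").c["color"];crop(s,80,180,260,350,4,"pics/s1.png")
E
```

```text
clock 1.125 pos [ 0.4503 -0.3146  0.1197] F [-0.28 -0.22 -0.79] gw 0.0852
trans [-0.0013, 0.0001, -0.0003] twist [-0.07, 0.07, 0.02]
[482.00029522 271.16840866]
[444.37564662 173.77774919]
```

View pics/t1.png

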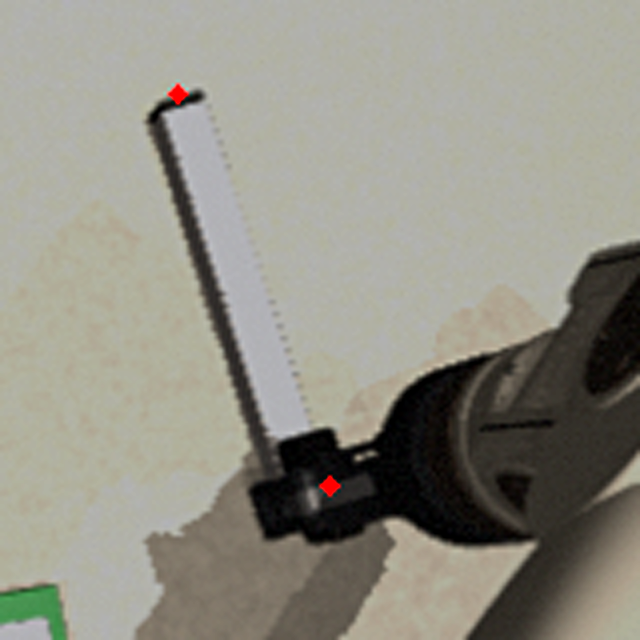

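View pics/s1.png

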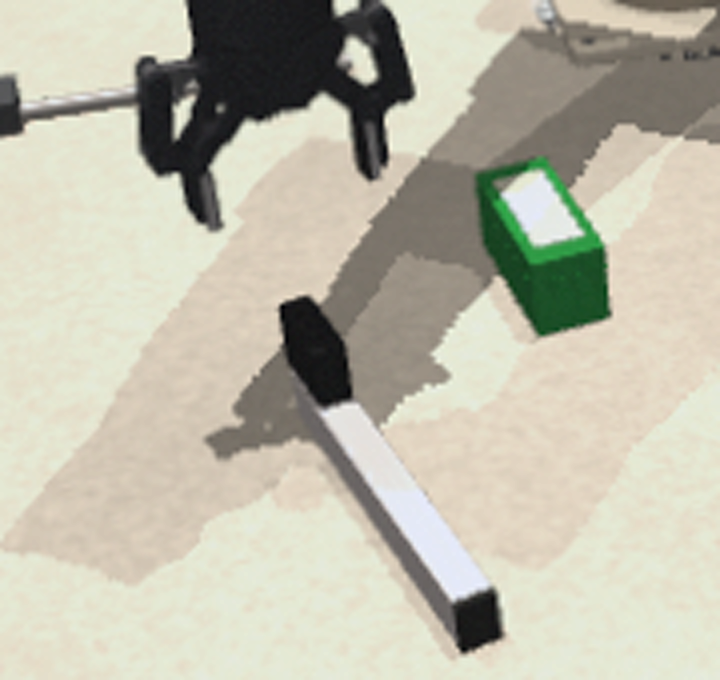

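The gripper stands over the grip at top (482,271) and is aligned with the bar, whose nose is at (444,174). I'll go down and grasp.

>>> send_rows --deltas '[{"grip": 1, "translation": [-0.001, 0, 0.045], "twist": [0, 0, 0]}, {"grip": 1, "translation": [-0.001, 0, 0.082], "twist": [0, 0, 0]}, {"grip": 1, "translation": [-0.001, 0, 0.082], "twist": [0, 0, 0]}, {"grip": 0, "translation": [-0.001, 0, 0.082], "twist": [0, 0, 0]}, {"grip": 0, "translation": [-0.001, 0, 0.082], "twist": [0, 0, 0]}]'

```text
clock: 1.85
eef_pos: [0.4499, -0.3173, 0.0407]
tool_rot: [0.991, 0.13, 0.001, 0.001]
ft_force: [-0.3, -0.5, 0.5]
grip_width: 0.0515
```

>>> send_rows --deltas '[{"grip": 0, "translation": [0, 0, 0], "twist": [0, 0, 0]}, {"grip": 0, "translation": [0, 0, 0], "twist": [0, 0, 0]}, {"grip": 0, "translation": [0, 0, 0], "twist": [0, 0, 0]}]'

```text
clock: 2.22
eef_pos: [0.4508, -0.3179, 0.0425]
tool_rot: [0.991, 0.13, 0.002, 0.002]
ft_force: [-0.9, -0.1, 6.9]
grip_width: 0.0197
```

```bash
python3 g.py go .449 -.315 .038 .264; python3 - <<'E'
from h import *
crop(Cam("top").c["color"],400,150,560,310,4,"pics/t2.png")
s=Cam("scene").c["color"];crop(s,110,210,230,350,5,"pics/s2.png")
E
```

```text
clock 2.225 pos [ 0.4508 -0.3179  0.0425] F [-0.94 -0.06  6.9 ] gw 0.0197
trans [-0.001, -0.0033, 0.0045] twist [0.31, -0.24, -0.15]
```

View pics/s2.png

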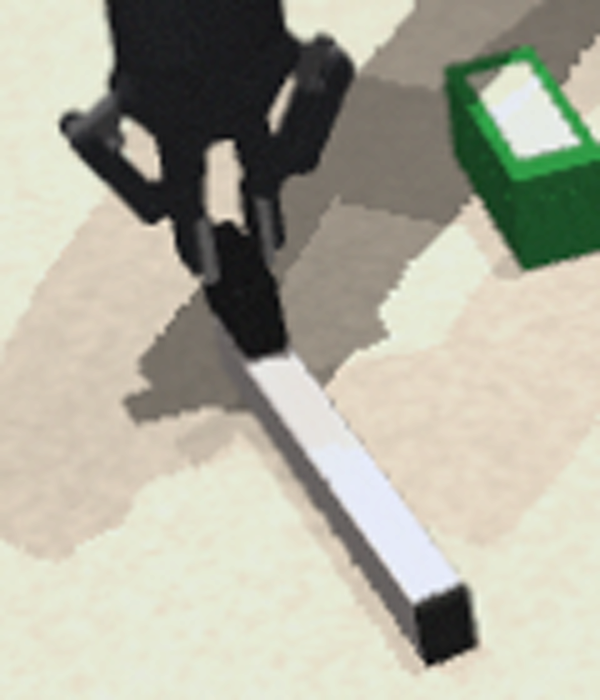

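Grasped: both fingers are on the grip at scene (160,255) and the opening is 20 mm. Next I'll lift.

>>> send_rows --deltas '[{"grip": 0, "translation": [0, 0, -0.01], "twist": [0, 0, 0]}, {"grip": 0, "translation": [0, 0, -0.025], "twist": [0, 0, 0]}, {"grip": 0, "translation": [0, 0, -0.04], "twist": [0, 0, 0]}, {"grip": 0, "translation": [0, 0, -0.04], "twist": [0, 0, 0]}]'

```text
clock: 2.82
eef_pos: [0.4519, -0.3187, 0.0845]
tool_rot: [0.991, 0.13, 0.004, 0.004]
ft_force: [-0.2, -0.2, -2.2]
grip_width: 0.0202
```

```bash
python3 g.py gs -.43 0 .085; python3 g.py st; python3 - <<'E'
from h import *
s=Cam("scene").c["color"];crop(s,110,190,230,350,5,"pics/s3.png")
E
```

```text
clock 2.825 pos [ 0.4519 -0.3187  0.0845] F [-0.23 -0.24 -2.2 ] gw 0.0202
trans [0.0221, 0.0229, -0.0001] twist [0.66, -0.05, -68.6]
s -0.4167 n 0.0289 z 0.0845 Falong -0.26 2.825
```

View pics/s3.png

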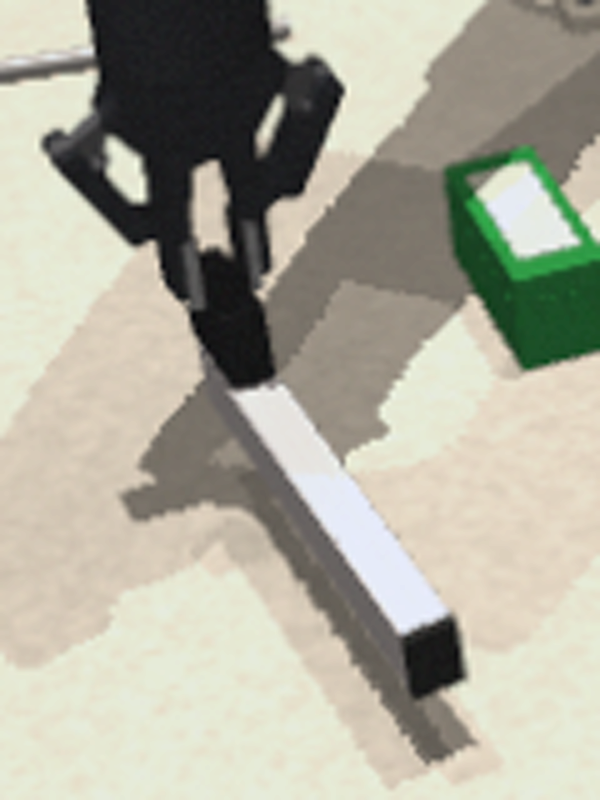

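The bar is held level and clear of the bench. I'll turn it into line with the lane.

>>> send_rows --deltas '[{"grip": 0, "translation": [0.004, 0.004, 0], "twist": [0.1, 0, -9]}, {"grip": 0, "translation": [0.008, 0.008, 0], "twist": [0.2, 0, -18]}, {"grip": 0, "translation": [0.012, 0.012, 0], "twist": [0.3, 0, -27]}, {"grip": 0, "translation": [0.016, 0.016, 0], "twist": [0.4, 0, -36]}, {"grip": 0, "translation": [0.02, 0.02, 0], "twist": [0.5, 0, -45]}]'

```text
clock: 3.5
eef_pos: [0.4754, -0.3322, 0.0828]
tool_rot: [0.865, 0.502, 0.001, -0.001]
ft_force: [1.0, -0.1, -2.1]
grip_width: 0.0201
```

```bash
python3 g.py gs -.43 0 .085
```

```text
clock 3.5 pos [ 0.4754 -0.3322  0.0828] F [ 0.96 -0.08 -2.11] gw 0.0201
trans [-0.0007, 0.0048, -0.0022] twist [-0.01, -0.13, -23.31]
```

>>> send_rows --deltas '[{"grip": 0, "translation": [0, 0.002, -0.001], "twist": [0, 0, -8]}, {"grip": 0, "translation": [-0.001, 0.004, -0.002], "twist": [0, 0, -16]}, {"grip": 0, "translation": [-0.001, 0.005, -0.002], "twist": [0, 0, -23.3]}, {"grip": 0, "translation": [-0.001, 0.005, -0.002], "twist": [0, 0, -23.3]}]'

```text
clock: 4.0
eef_pos: [0.4789, -0.3353, 0.0841]
tool_rot: [0.746, 0.666, 0.001, -0.001]
ft_force: [0.1, -0.2, -2.0]
grip_width: 0.02
```

```bash
python3 g.py gs -.43 0 .085;python3 g.py st; python3 - <<'E'
from h import *
t=Cam("top");s=Cam("scene");i=t.c["color"].copy();j=s.c["color"].copy()
cv2.imwrite("pics/raw_t4.png",i);cv2.imwrite("pics/raw_s4.png",j)
crop(i,270,190,470,310,4,"pics/t4.png")
crop(j,120,200,330,320,4,"pics/s4.png")
E
```

```text
clock 4.0 pos [ 0.4789 -0.3353  0.0841] F [ 0.06 -0.15 -1.95] gw 0.02
trans [0.0003, 0.0002, -0.0009] twist [-0.04, -0.16, -0.1]
s -0.4303 n 0.0002 z 0.0841 Falong -0.15 4.0
```

View pics/t4.png

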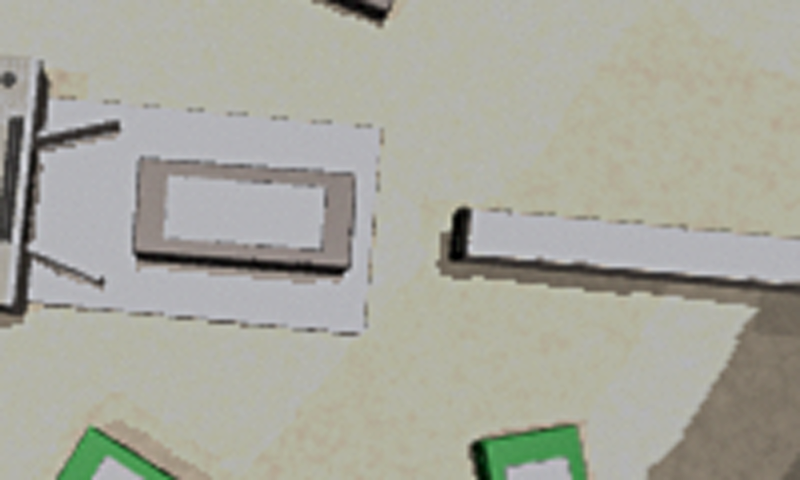

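View pics/s4.png

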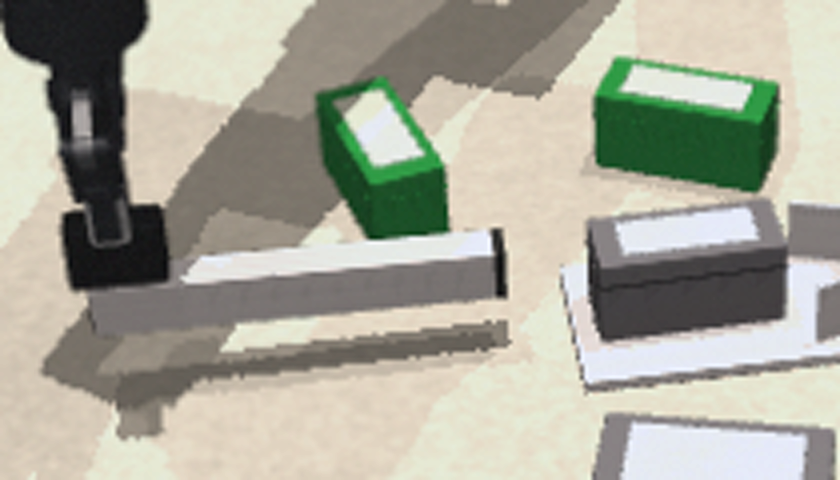

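```bash
python3 - <<'E'
from h import *
from scipy.optimize import least_squares
T=Cam("top");S=Cam("scene");d=lambda x,y:(x/4+120,y/4+200);a=lambda x,y:(x/4+270,y/4+190)
pts=[(S,(-.018,-.012,0),d(95,335)),(S,(.215,-.012,0),d(498,299)),(S,(.215,.012,0),d(507,293)),(S,(.215,-.012,.034),d(495,250)),(S,(.215,.012,.034),d(503,230)),
(S,(-.028,-.011,.076),d(66,228)),(S,(.028,-.011,.076),d(165,222)),
(T,(.215,-.012,.034),a(460,207)),(T,(.215,.012,.034),a(452,256))]
def f(p):
    Rm=R.from_euler("ZY",[p[3],p[4]]).as_matrix()
    return np.ravel([c.proj(p[:3]+Rm@np.array(P))[0]-u for c,P,u in pts])
o=least_squares(f,[.479,-.335,.043,1.46,0],loss="soft_l1");print(o.x.round(4),"pitch down deg",np.degrees(o.x[4]));print(f(o.x).reshape(-1,2).round(1).tolist())
p=o.x;n=p[:3]+R.from_euler("ZY",p[3:]).as_matrix()@[.215,0,.017];print("nose",n)
E
python3 g.py gs -.395 0 .053
```

```text
[ 0.4603 -0.3331  0.0297  1.3868 -0.0194] pitch down deg -1.111201904327986
[[0.7, -0.1], [1.8, 0.8], [-1.0, -4.1], [1.6, 1.3], [-0.9, -0.0], [-2.1, 0.1], [-1.6, -0.4], [-0.5, 0.3], [-0.4, -0.2]]
nose [ 0.49954525 -0.1220697   0.05081923]
clock 4.2 pos [ 0.4791 -0.3354  0.0846] F [ 0.36  0.3  -1.96] gw 0.02
trans [0.0352, -0.0, 0.0317] twist [-0.0, -0.14, -0.08]
```

```bash
python3 - <<'E'
from h import *
T=Cam("top");S=Cam("scene");d=lambda x,y:(x/4+120,y/4+200);a=lambda x,y:(x/4+270,y/4+190)
for z in(.065,.07,.078):print(z,T.at(a(460,207),z).round(4),T.at(a(452,256),z).round(4))
# heights from scene assuming lateral plane (near side at n=-.012): intersect ray with vertical plane
SO=np.array([.5272,.0922,0]);c,s=np.cos(1.4588),np.sin(1.4588);N=np.array([-s,c,0])
for lab,uv in(("tailbot",d(95,335)),("nosebot",d(498,299)),("nosetop",d(495,250)),("gripb",d(66,228)),("gripf",d(165,222))):
    P0=S.at(uv,0);v=P0-S.p;t=((SO-S.p)@N-.012)/(v@N);P=S.p+t*v;print(lab,P.round(4),"s",((P-SO)@[c,s,0]).round(4))
E
```

```text
0.065 [ 0.5121 -0.126   0.065 ] [ 0.4874 -0.1212  0.065 ]
0.07 [ 0.5116 -0.1254  0.07  ] [ 0.487  -0.1206  0.07  ]
0.078 [ 0.5107 -0.1245  0.078 ] [ 0.4863 -0.1197  0.078 ]
tailbot [ 0.4891 -0.3542  0.0452] s -0.4478
nosebot [ 0.5145 -0.1285  0.0395] s -0.2208
nosetop [ 0.5144 -0.1286  0.0748] s -0.2208
gripb [ 0.4885 -0.3589  0.1207] s -0.4526
gripf [ 0.4945 -0.3062  0.1178] s -0.3996
```

The nose sits about 2–3 mm to the left of the lane line and roughly 1° low. I'll correct both while lowering.

>>> send_rows --deltas '[{"grip": 0, "translation": [0, 0.001, 0.012], "twist": [0, 0.5, 0]}, {"grip": 0, "translation": [0, 0.002, 0.024], "twist": [0, 1, 0]}, {"grip": 0, "translation": [0, 0.002, 0.03], "twist": [0, 1, 0]}, {"grip": 0, "translation": [0, 0.002, 0.03], "twist": [0, 1, 0]}]'

```text
clock: 4.8
eef_pos: [0.4804, -0.3352, 0.0536]
tool_rot: [0.746, 0.666, 0.007, -0.008]
ft_force: [-0.3, 0.2, -2.1]
grip_width: 0.0204
```

```bash
python3 g.py gs -.392 -.002 .054;python3 g.py st; python3 - <<'E'
from h import *
t=Cam("top");s=Cam("scene");i=t.c["color"].copy();j=s.c["color"].copy()
crop(i,320,220,420,280,7,"pics/t5.png")
crop(j,130,230,330,320,4,"pics/s5.png")
E
```

```text
clock 4.8 pos [ 0.4804 -0.3352  0.0536] F [-0.32  0.17 -2.11] gw 0.0204
trans [0.0379, 0.0007, 0.0004] twist [-0.1, -1.2, -0.06]
s -0.4299 n -0.0013 z 0.0536 Falong 0.13 4.8
```

View pics/t5.png

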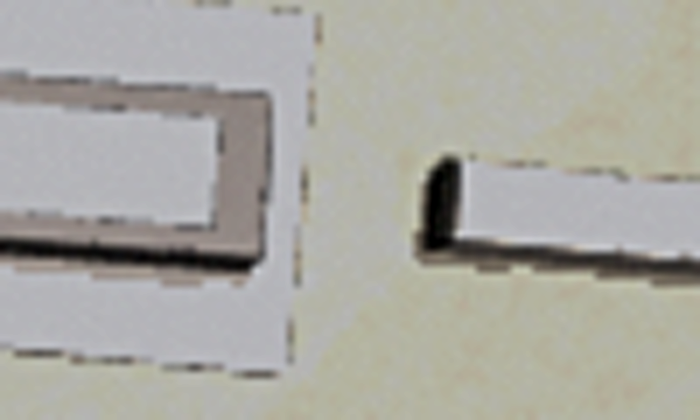

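View pics/s5.png

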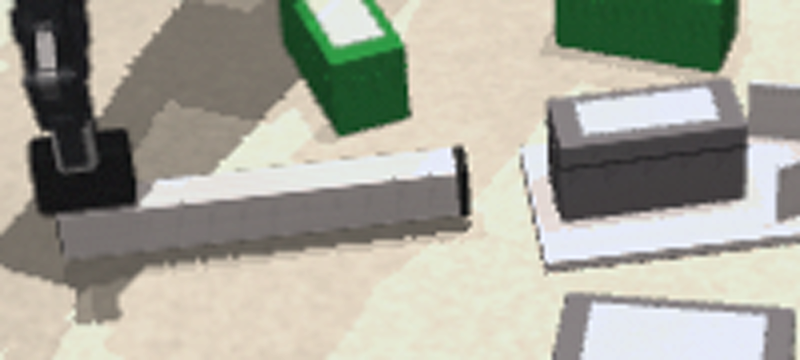

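```bash
python3 - <<'E'
from h import *
T=Cam("top");S=Cam("scene");d=lambda x,y:(x/4+130,y/4+230);a=lambda x,y:(x/7+320,y/7+220)
c,s=np.cos(1.4588),np.sin(1.4588);N=np.array([-s,c,0])
for lab,O in(("T",[.5262,.0908,0]),):
    O=np.array(O)
    for uv,z in((a(440,157),.046),(a(428,245),.046),(a(272,92),.064),(a(262,258),.064),(a(318,14),.008),(a(290,373),.008)):
        P=T.at(uv,z);print(P.round(4),"s",((P-O)@[c,s,0]).round(4),"n",((P-O)@N).round(4))
SO=np.array([.5285,.094,0])
for lab,uv in(("tailbot",d(66,262)),("nosebot",d(464,217)),("nosetop",d(458,165))):
    P0=S.at(uv,0);v=P0-S.p;t=((SO-S.p)@N-.012)/(v@N);P=S.p+t*v;print(lab,P.round(4),"s",((P-SO)@[c,s,0]).round(4))
E
```

```text
[ 0.5128 -0.1238  0.046 ] s -0.2147 n -0.0107
[ 0.4871 -0.1195  0.046 ] s -0.2133 n 0.0154
[ 0.5306 -0.074   0.064 ] s -0.1632 n -0.0228
[ 0.4827 -0.0698  0.064 ] s -0.1645 n 0.0253
[ 0.561  -0.0925  0.008 ] s -0.1782 n -0.0551
[ 0.4525 -0.0811  0.008 ] s -0.1791 n 0.0541
tailbot [ 0.4903 -0.353   0.0114] s -0.4484
nosebot [ 0.5158 -0.1266  0.012 ] s -0.2206
nosetop [ 0.5156 -0.1283  0.0505] s -0.2223
```

```bash
python3 g.py gs -.384 -.002 .054
```

```text
clock 5.0 pos [ 0.4815 -0.3358  0.0552] F [ 0.61 -0.02 -3.3 ] gw 0.0199
trans [0.0464, -0.0004, 0.0021] twist [0.06, -1.11, -0.05]
```

>>> send_rows --deltas '[{"grip": 0, "translation": [0.015, 0, 0.001], "twist": [0, 0, 0]}, {"grip": 0, "translation": [0.03, 0, 0.0015], "twist": [0, 0, 0]}, {"grip": 0, "translation": [0.042, 0, 0.002], "twist": [0, 0, 0]}, {"grip": 0, "translation": [0.046, 0, 0.002], "twist": [0, 0, 0]}]'

```text
clock: 5.5
eef_pos: [0.4868, -0.2887, 0.0542]
tool_rot: [0.745, 0.667, 0.007, -0.006]
ft_force: [-0.2, 0.1, -1.6]
grip_width: 0.0201
```

```bash
python3 g.py st;python3 g.py gs -.334 -.002 .054
```

```text
s -0.383 n -0.0024 z 0.0542 Falong 0.07 5.5
clock 5.5 pos [ 0.4868 -0.2887  0.0542] F [-0.23  0.1  -1.64] gw 0.0201
trans [0.049, -0.0004, 0.0011] twist [0.04, -1.11, 0.05]
```

Now I'll start pushing the box.

>>> send_rows --deltas '[{"grip": 0, "translation": [0.008, 0, 0], "twist": [0, 0, 0]}, {"grip": 0, "translation": [0.016, 0, 0], "twist": [0, 0, 0]}, {"grip": 0, "translation": [0.024, 0, 0.0005], "twist": [0, 0, 0]}, {"grip": 0, "translation": [0.032, 0, 0.0005], "twist": [0, 0, 0]}, {"grip": 0, "translation": [0.04, 0, 0.001], "twist": [0, 0, 0]}]'

```text
clock: 6.12
eef_pos: [0.4913, -0.2485, 0.054]
tool_rot: [0.745, 0.667, 0.007, -0.006]
ft_force: [0.3, -1.3, -2.2]
grip_width: 0.0196
```

```bash
python3 g.py st;python3 g.py gs -.294 -.002 .054;python3 - <<'E'
from h import *
t=Cam("top");s=Cam("scene");i=t.c["color"].copy();j=s.c["color"].copy()
crop(i,260,200,420,290,5,"pics/t6.png")
crop(j,160,220,360,310,4,"pics/s6.png")
E
```

```text
s -0.3426 n -0.0024 z 0.054 Falong -1.24 6.125
clock 6.125 pos [ 0.4913 -0.2485  0.054 ] F [ 0.34 -1.29 -2.23] gw 0.0196
trans [0.0486, -0.0004, 0.0009] twist [0.05, -1.11, 0.04]
```

View pics/t6.png

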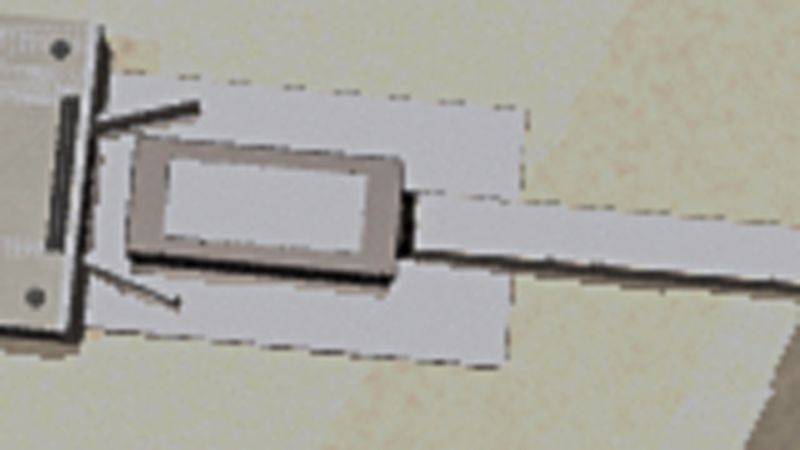

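View pics/s6.png

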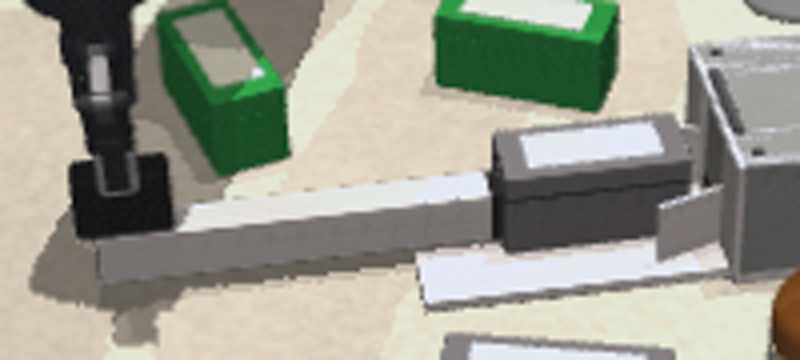

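The box slides straight, with its front between the cheeks at top (287,240). The nose is centred on its end and the force is about 1.2 N.

>>> send_rows --deltas '[{"grip": 0, "translation": [0.006, 0, 0], "twist": [0, 0, 0]}, {"grip": 0, "translation": [0.012, 0, 0], "twist": [0, 0, 0]}, {"grip": 0, "translation": [0.018, 0, 0], "twist": [0, 0, 0]}, {"grip": 0, "translation": [0.024, 0, 0.0005], "twist": [0, 0, 0]}, {"grip": 0, "translation": [0.03, 0, 0.0005], "twist": [0, 0, 0]}]'

```text
clock: 6.85
eef_pos: [0.4946, -0.2186, 0.0542]
tool_rot: [0.745, 0.667, 0.007, -0.006]
ft_force: [-0.5, -4.9, -1.0]
grip_width: 0.0199
```

>>> send_rows --deltas '[{"grip": 0, "translation": [0.006, 0, 0], "twist": [0, 0, 0]}, {"grip": 0, "translation": [0.012, 0, 0], "twist": [0, 0, 0]}, {"grip": 0, "translation": [0.018, 0, 0], "twist": [0, 0, 0]}, {"grip": 0, "translation": [0.024, 0, 0.0005], "twist": [0, 0, 0]}, {"grip": 0, "translation": [0.03, 0, 0.0005], "twist": [0, 0, 0]}]'

```text
clock: 7.48
eef_pos: [0.4979, -0.1881, 0.0542]
tool_rot: [0.745, 0.667, 0.007, -0.006]
ft_force: [-0.2, -3.6, -2.2]
grip_width: 0.0199
```

```bash
python3 g.py st;python3 g.py gs -.25 -.002 .054;python3 - <<'E'
from h import *
t=Cam("top");s=Cam("scene");i=t.c["color"].copy();j=s.c["color"].copy()
crop(i,240,200,400,290,5,"pics/t7.png")
crop(j,160,220,360,310,4,"pics/s7.png")
E
```

```text
s -0.2818 n -0.0022 z 0.0542 Falong -3.63 7.475
clock 7.475 pos [ 0.4979 -0.1881  0.0542] F [-0.25 -3.63 -2.24] gw 0.0199
trans [0.0318, -0.0001, 0.0008] twist [0.03, -1.07, 0.09]
```

View pics/t7.png

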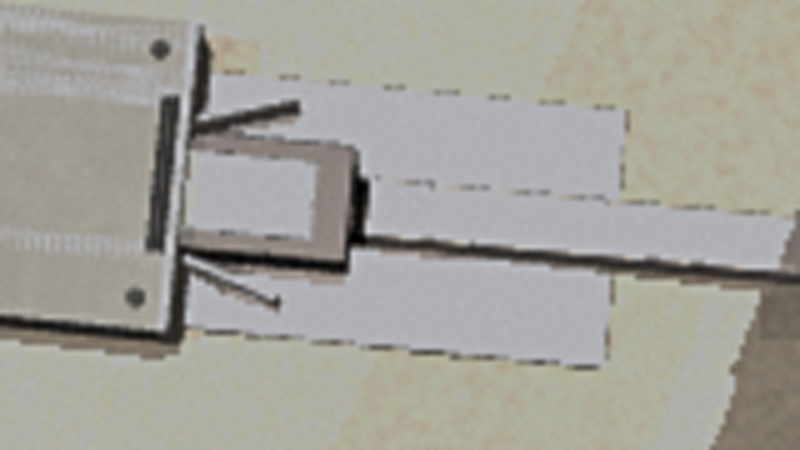

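View pics/s7.png

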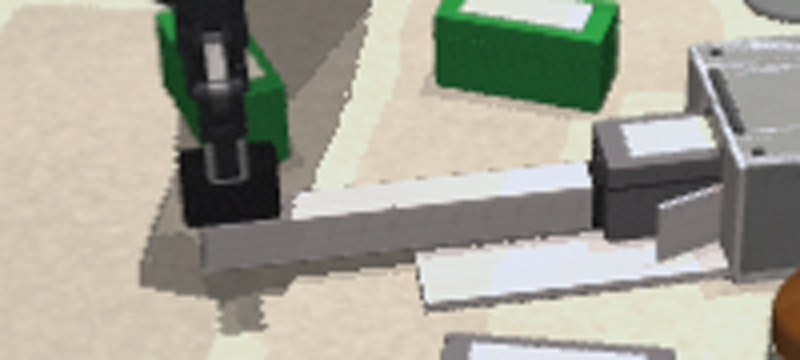

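The box is half through the flap, square in the lane, at 3.6 N.

>>> send_rows --deltas '[{"grip": 0, "translation": [0.008, 0, 0], "twist": [0, 0, 0]}, {"grip": 0, "translation": [0.016, 0, 0.0005], "twist": [0, 0, 0]}, {"grip": 0, "translation": [0.024, 0, 0.0005], "twist": [0, 0, 0]}, {"grip": 0, "translation": [0.032, 0, 0.001], "twist": [0, 0, 0]}, {"grip": 0, "translation": [0.04, 0, 0.001], "twist": [0, 0, 0]}]'

```text
clock: 8.2
eef_pos: [0.5022, -0.1466, 0.0538]
tool_rot: [0.745, 0.667, 0.008, -0.007]
ft_force: [-0.5, -1.5, -0.9]
grip_width: 0.0199
```

>>> send_rows --deltas '[{"grip": 0, "translation": [0.008, 0, 0], "twist": [0, 0, 0]}, {"grip": 0, "translation": [0.016, 0, 0.0005], "twist": [0, 0, 0]}, {"grip": 0, "translation": [0.024, 0, 0.0005], "twist": [0, 0, 0]}, {"grip": 0, "translation": [0.032, 0, 0.001], "twist": [0, 0, 0]}, {"grip": 0, "translation": [0.04, 0, 0.001], "twist": [0, 0, 0]}]'

```text
clock: 8.82
eef_pos: [0.5066, -0.1063, 0.0536]
tool_rot: [0.745, 0.667, 0.008, -0.007]
ft_force: [-0.5, -2.2, -2.4]
grip_width: 0.0199
```

```bash
python3 g.py st;python3 g.py gs -.152 -.002 .054
```

```text
s -0.1996 n -0.0017 z 0.0536 Falong -2.28 8.825
clock 8.825 pos [ 0.5066 -0.1063  0.0536] F [-0.54 -2.24 -2.41] gw 0.0199
trans [0.0476, 0.0004, 0.0006] twist [0.0, -1.19, 0.16]
```

>>> send_rows --deltas '[{"grip": 0, "translation": [0.008, 0, 0], "twist": [0, 0, 0]}, {"grip": 0, "translation": [0.016, 0, 0], "twist": [0, 0, 0]}, {"grip": 0, "translation": [0.024, 0, 0.0005], "twist": [0, 0, 0]}, {"grip": 0, "translation": [0.032, 0, 0.0005], "twist": [0, 0, 0]}, {"grip": 0, "translation": [0.04, 0, 0.0005], "twist": [0, 0, 0]}]'

```text
clock: 9.45
eef_pos: [0.511, -0.066, 0.054]
tool_rot: [0.745, 0.667, 0.008, -0.007]
ft_force: [0.1, -2.8, -1.8]
grip_width: 0.0201
```

>>> send_rows --deltas '[{"grip": 0, "translation": [0.004, 0, 0], "twist": [0, 0, 0]}, {"grip": 0, "translation": [0.008, 0, 0], "twist": [0, 0, 0]}, {"grip": 0, "translation": [0.012, 0, 0.0002], "twist": [0, 0, 0]}, {"grip": 0, "translation": [0.016, 0, 0.0003], "twist": [0, 0, 0]}, {"grip": 0, "translation": [0.016, 0, 0.0003], "twist": [0, 0, 0]}]'

```text
clock: 10.07
eef_pos: [0.5127, -0.0494, 0.0539]
tool_rot: [0.744, 0.668, 0.008, -0.007]
ft_force: [0.5, -0.8, -2.8]
grip_width: 0.02
```

```bash
python3 g.py st;python3 g.py gs -.13 -.002 .054
```

```text
s -0.1423 n -0.0014 z 0.0539 Falong -0.72 10.075
clock 10.075 pos [ 0.5127 -0.0494  0.0539] F [ 0.52 -0.78 -2.79] gw 0.02
trans [0.0123, 0.0006, 0.0002] twist [-0.02, -1.24, 0.19]
```

The nose is at about x = 74 mm. From here I'll feel forward in small steps.

>>> send_rows --deltas '[{"grip": 0, "translation": [0.0015, 0, 0], "twist": [0, 0, 0]}, {"grip": 0, "translation": [0.003, 0, 0], "twist": [0, 0, 0]}]'

```text
clock: 10.32
eef_pos: [0.5128, -0.0466, 0.0538]
tool_rot: [0.744, 0.668, 0.008, -0.007]
ft_force: [-0.0, -2.7, -2.2]
grip_width: 0.02
```

>>> send_rows --deltas '[{"grip": 0, "translation": [0.0015, 0, 0], "twist": [0, 0, 0]}, {"grip": 0, "translation": [0.003, 0, 0], "twist": [0, 0, 0]}]'

```text
clock: 10.58
eef_pos: [0.513, -0.0437, 0.0538]
tool_rot: [0.745, 0.668, 0.007, -0.007]
ft_force: [0.3, -2.5, -3.1]
grip_width: 0.0201
```

>>> send_rows --deltas '[{"grip": 0, "translation": [0.0015, 0, 0], "twist": [0, 0, 0]}, {"grip": 0, "translation": [0.0025, 0, 0], "twist": [0, 0, 0]}]'

```text
clock: 10.82
eef_pos: [0.5133, -0.0411, 0.0538]
tool_rot: [0.744, 0.668, 0.007, -0.007]
ft_force: [-0.5, -1.2, -3.1]
grip_width: 0.02
```

>>> send_rows --deltas '[{"grip": 0, "translation": [0.0015, 0, 0], "twist": [0, 0, 0]}, {"grip": 0, "translation": [0.0025, 0, 0], "twist": [0, 0, 0]}]'

```text
clock: 11.08
eef_pos: [0.5136, -0.0386, 0.0539]
tool_rot: [0.744, 0.668, 0.007, -0.007]
ft_force: [0.2, -1.1, -2.4]
grip_width: 0.0197
```

>>> send_rows --deltas '[{"grip": 0, "translation": [0.0015, 0, 0], "twist": [0, 0, 0]}, {"grip": 0, "translation": [0.0025, 0, 0], "twist": [0, 0, 0]}]'

```text
clock: 11.32
eef_pos: [0.5139, -0.036, 0.054]
tool_rot: [0.744, 0.668, 0.007, -0.007]
ft_force: [-0.1, -1.6, -3.1]
grip_width: 0.0197
```

>>> send_rows --deltas '[{"grip": 0, "translation": [0.0015, 0, 0], "twist": [0, 0, 0]}, {"grip": 0, "translation": [0.0025, 0, 0], "twist": [0, 0, 0]}]'

```text
clock: 11.58
eef_pos: [0.5142, -0.0334, 0.054]
tool_rot: [0.744, 0.668, 0.007, -0.007]
ft_force: [-0.1, -1.2, -3.0]
grip_width: 0.0195
```

>>> send_rows --deltas '[{"grip": 0, "translation": [0.0015, 0, 0], "twist": [0, 0, 0]}, {"grip": 0, "translation": [0.0025, 0, 0], "twist": [0, 0, 0]}]'

```text
clock: 11.82
eef_pos: [0.5145, -0.0308, 0.054]
tool_rot: [0.744, 0.668, 0.007, -0.007]
ft_force: [0.1, -2.1, -2.4]
grip_width: 0.02
```

>>> send_rows --deltas '[{"grip": 0, "translation": [0.0015, 0, 0], "twist": [0, 0, 0]}, {"grip": 0, "translation": [0.0025, 0, 0], "twist": [0, 0, 0]}]'

```text
clock: 12.08
eef_pos: [0.5147, -0.0282, 0.0541]
tool_rot: [0.744, 0.668, 0.007, -0.007]
ft_force: [0.9, -1.9, -2.6]
grip_width: 0.0198
```

>>> send_rows --deltas '[{"grip": 0, "translation": [0.0015, 0, 0], "twist": [0, 0, 0]}, {"grip": 0, "translation": [0.0025, 0, 0], "twist": [0, 0, 0]}]'

```text
clock: 12.32
eef_pos: [0.515, -0.0256, 0.0541]
tool_rot: [0.744, 0.668, 0.007, -0.007]
ft_force: [-0.8, -2.0, -3.4]
grip_width: 0.0197
```

>>> send_rows --deltas '[{"grip": 0, "translation": [0.0015, 0, 0], "twist": [0, 0, 0]}, {"grip": 0, "translation": [0.0025, 0, 0], "twist": [0, 0, 0]}]'

```text
clock: 12.58
eef_pos: [0.5153, -0.023, 0.0542]
tool_rot: [0.744, 0.668, 0.007, -0.007]
ft_force: [0.8, -1.9, -3.2]
grip_width: 0.0198
```

>>> send_rows --deltas '[{"grip": 0, "translation": [0.0015, 0, 0], "twist": [0, 0, 0]}, {"grip": 0, "translation": [0.0025, 0, 0], "twist": [0, 0, 0]}]'

```text
clock: 12.82
eef_pos: [0.5156, -0.0204, 0.0542]
tool_rot: [0.744, 0.668, 0.007, -0.007]
ft_force: [-0.2, -2.0, -2.2]
grip_width: 0.0199
```

>>> send_rows --deltas '[{"grip": 0, "translation": [0.0015, 0, 0], "twist": [0, 0, 0]}, {"grip": 0, "translation": [0.0025, 0, 0], "twist": [0, 0, 0]}]'

```text
clock: 13.08
eef_pos: [0.5159, -0.0178, 0.0543]
tool_rot: [0.744, 0.668, 0.007, -0.007]
ft_force: [1.1, -2.0, -3.1]
grip_width: 0.02
```

>>> send_rows --deltas '[{"grip": 0, "translation": [0.0015, 0, 0], "twist": [0, 0, 0]}, {"grip": 0, "translation": [0.0025, 0, 0], "twist": [0, 0, 0]}]'

```text
clock: 13.32
eef_pos: [0.5162, -0.0153, 0.0543]
tool_rot: [0.744, 0.668, 0.007, -0.007]
ft_force: [-0.0, -2.1, -3.6]
grip_width: 0.0201
```

>>> send_rows --deltas '[{"grip": 0, "translation": [0.0015, 0, 0], "twist": [0, 0, 0]}, {"grip": 0, "translation": [0.0025, 0, 0], "twist": [0, 0, 0]}]'

```text
clock: 13.58
eef_pos: [0.5164, -0.0126, 0.0544]
tool_rot: [0.744, 0.668, 0.007, -0.007]
ft_force: [0.3, -2.0, -2.4]
grip_width: 0.0199
```

>>> send_rows --deltas '[{"grip": 0, "translation": [0.0015, 0, 0], "twist": [0, 0, 0]}, {"grip": 0, "translation": [0.0025, 0, 0], "twist": [0, 0, 0]}]'

```text
clock: 13.82
eef_pos: [0.5167, -0.0101, 0.0545]
tool_rot: [0.744, 0.668, 0.007, -0.007]
ft_force: [0.7, -2.2, -3.5]
grip_width: 0.0195
```

>>> send_rows --deltas '[{"grip": 0, "translation": [0.0015, 0, 0.0003], "twist": [0, 0, 0]}, {"grip": 0, "translation": [0.0025, 0, 0.0003], "twist": [0, 0, 0]}]'

```text
clock: 14.08
eef_pos: [0.517, -0.0075, 0.0542]
tool_rot: [0.744, 0.668, 0.007, -0.007]
ft_force: [0.1, -2.5, -2.8]
grip_width: 0.0202
```

>>> send_rows --deltas '[{"grip": 0, "translation": [0.0015, 0, 0], "twist": [0, 0, 0]}, {"grip": 0, "translation": [0.0025, 0, 0], "twist": [0, 0, 0]}]'

```text
clock: 14.32
eef_pos: [0.5173, -0.0049, 0.0542]
tool_rot: [0.744, 0.668, 0.007, -0.007]
ft_force: [0.5, -2.5, -3.8]
grip_width: 0.0204
```

>>> send_rows --deltas '[{"grip": 0, "translation": [0.001, 0, 0], "twist": [0, 0, 0]}, {"grip": 0, "translation": [0.002, 0, 0], "twist": [0, 0, 0]}]'

```text
clock: 14.58
eef_pos: [0.5175, -0.0028, 0.0543]
tool_rot: [0.744, 0.668, 0.007, -0.007]
ft_force: [0.3, -1.8, -4.0]
grip_width: 0.0199
```

>>> send_rows --deltas '[{"grip": 0, "translation": [0.001, 0, 0], "twist": [0, 0, 0]}, {"grip": 0, "translation": [0.002, 0, 0], "twist": [0, 0, 0]}]'

```text
clock: 14.82
eef_pos: [0.5177, -0.0008, 0.0543]
tool_rot: [0.744, 0.668, 0.007, -0.007]
ft_force: [0.4, -1.9, -3.6]
grip_width: 0.0198
```

>>> send_rows --deltas '[{"grip": 0, "translation": [0.0015, 0, 0], "twist": [0, 0, 0]}, {"grip": 0, "translation": [0.0025, 0, 0], "twist": [0, 0, 0]}]'

```text
clock: 15.08
eef_pos: [0.5179, 0.0014, 0.0544]
tool_rot: [0.744, 0.668, 0.007, -0.007]
ft_force: [-0.1, -2.8, -2.9]
grip_width: 0.0204
```

>>> send_rows --deltas '[{"grip": 0, "translation": [0.001, 0, 0], "twist": [0, 0, 0]}, {"grip": 0, "translation": [0.0015, 0, 0], "twist": [0, 0, 0]}]'

```text
clock: 15.32
eef_pos: [0.518, 0.0023, 0.0544]
tool_rot: [0.744, 0.668, 0.007, -0.007]
ft_force: [-0.4, -4.4, -1.2]
grip_width: 0.0201
```

Contact: the force rose from about 2 N to 4.4 N and the tool lagged. Now I'll press a little more.

>>> send_rows --deltas '[{"grip": 0, "translation": [0.001, 0, 0], "twist": [0, 0, 0]}, {"grip": 0, "translation": [0.0015, 0, 0], "twist": [0, 0, 0]}, {"grip": 0, "translation": [0.0015, 0, 0], "twist": [0, 0, 0]}]'

```text
clock: 15.7
eef_pos: [0.518, 0.003, 0.0545]
tool_rot: [0.745, 0.667, 0.006, -0.006]
ft_force: [-1.1, -6.0, -2.5]
grip_width: 0.0196
```

```bash
python3 g.py st
```

```text
s -0.0896 n -0.0008 z 0.0545 Falong -6.13 15.7
```

>>> send_rows --deltas '[{"grip": 0, "translation": [0.001, 0, 0], "twist": [0, 0, 0]}, {"grip": 0, "translation": [0.002, 0, 0], "twist": [0, 0, 0]}, {"grip": 0, "translation": [0.002, 0, 0], "twist": [0, 0, 0]}]'

```text
clock: 16.08
eef_pos: [0.5181, 0.0039, 0.0545]
tool_rot: [0.745, 0.667, 0.005, -0.005]
ft_force: [-1.6, -6.4, -1.2]
grip_width: 0.0199
```

```bash
python3 g.py st; python3 - <<'E'
from h import *
F=[]
for k in range(3):
    c=camera("top" if k else "scene");o=bot.get_obs();F.append(o["ft_force"].round(2).tolist());
    cv2.imwrite(f"pics/p{k}.png",c["color"])
print(F,o["eef_pos"])
crop(cv2.imread("pics/p0.png"),230,200,430,300,4,"pics/s8.png")
E
```

```text
s -0.0888 n -0.0008 z 0.0545 Falong -6.5 16.075
[[-0.45, -6.28, -1.42], [-0.01, -7.0, -1.82], [-0.37, -6.9, -2.27]] [0.51804419 0.00386588 0.05454657]
```

View pics/s8.png

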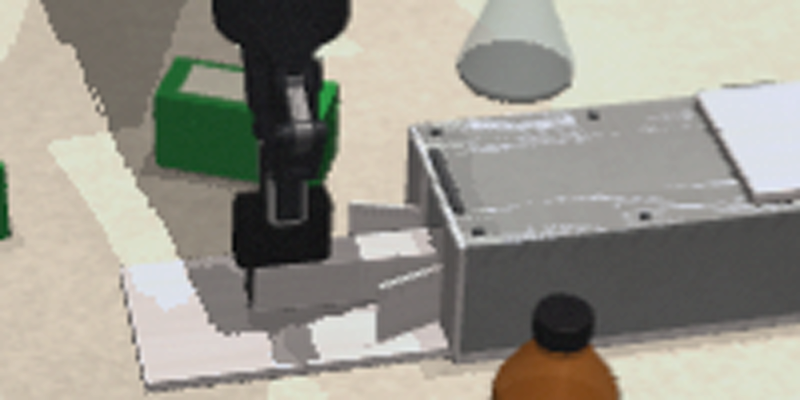

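The boxes are pressed back about 2.5 mm: roughly 6.8 N against a sliding baseline of 1.9 N. Next I'll draw the bar straight out.

```bash
python3 g.py gs -.43 -.001 .055
```

```text
clock 16.225 pos [0.518  0.0039 0.0545] F [-0.37 -6.9  -2.27] gw 0.0199
trans [-0.3412, -0.0005, -0.0055] twist [-0.06, -0.85, 0.11]
```

>>> send_rows --deltas '[{"grip": 0, "translation": [-0.003, 0, 0], "twist": [0, 0, 0]}, {"grip": 0, "translation": [-0.006, 0, 0], "twist": [0, 0, 0]}, {"grip": 0, "translation": [-0.012, 0, 0], "twist": [0, 0, 0]}, {"grip": 0, "translation": [-0.02, 0, 0], "twist": [0, 0, 0]}, {"grip": 0, "translation": [-0.03, 0, -0.0005], "twist": [0, 0, 0]}]'

```text
clock: 16.85
eef_pos: [0.5146, -0.0262, 0.0545]
tool_rot: [0.745, 0.667, 0.005, -0.006]
ft_force: [-0.7, 1.5, -4.6]
grip_width: 0.0201
```

```bash
python3 g.py st; python3 g.py gs -.43 -.001 .055
```

```text
s -0.1191 n -0.0007 z 0.0545 Falong 1.38 16.85
clock 16.85 pos [ 0.5146 -0.0262  0.0545] F [-0.71  1.47 -4.57] gw 0.0201
trans [-0.3109, -0.0005, -0.0052] twist [-0.07, -0.88, 0.14]
```

>>> send_rows --deltas '[{"grip": 0, "translation": [-0.015, 0, 0], "twist": [0, 0, 0]}, {"grip": 0, "translation": [-0.03, 0, -0.0005], "twist": [0, 0, 0]}, {"grip": 0, "translation": [-0.045, 0, -0.001], "twist": [0, 0, 0]}, {"grip": 0, "translation": [-0.06, 0, -0.001], "twist": [0, 0, 0]}, {"grip": 0, "translation": [-0.075, 0, -0.0015], "twist": [0, 0, 0]}]'

```text
clock: 17.48
eef_pos: [0.5063, -0.1024, 0.055]
tool_rot: [0.745, 0.667, 0.005, -0.005]
ft_force: [0.8, -1.1, -2.4]
grip_width: 0.0197
```

>>> send_rows --deltas '[{"grip": 0, "translation": [-0.015, 0, 0], "twist": [0, 0, 0]}, {"grip": 0, "translation": [-0.03, 0, -0.0005], "twist": [0, 0, 0]}, {"grip": 0, "translation": [-0.045, 0, -0.001], "twist": [0, 0, 0]}, {"grip": 0, "translation": [-0.06, 0, -0.001], "twist": [0, 0, 0]}, {"grip": 0, "translation": [-0.075, 0, -0.0015], "twist": [0, 0, 0]}]'

```text
clock: 18.1
eef_pos: [0.4979, -0.1779, 0.0554]
tool_rot: [0.745, 0.667, 0.005, -0.005]
ft_force: [-0.2, 0.4, -2.3]
grip_width: 0.0202
```

```bash
python3 g.py st; python3 g.py gs -.43 -.001 .055
```

```text
s -0.2717 n -0.0011 z 0.0554 Falong 0.38 18.1
clock 18.1 pos [ 0.4979 -0.1779  0.0554] F [-0.25  0.41 -2.3 ] gw 0.0202
trans [-0.1583, -0.0004, -0.0019] twist [-0.06, -0.84, 0.11]
```

>>> send_rows --deltas '[{"grip": 0, "translation": [-0.03, 0, -0.0005], "twist": [0, 0, 0]}, {"grip": 0, "translation": [-0.065, 0, -0.001], "twist": [0, 0, 0]}, {"grip": 0, "translation": [-0.1, 0, -0.0015], "twist": [0, 0, 0]}, {"grip": 0, "translation": [-0.135, 0, -0.002], "twist": [0, 0, 0]}, {"grip": 0, "translation": [-0.165, 0, -0.002], "twist": [0, 0, 0]}]'

```text
clock: 18.73
eef_pos: [0.4795, -0.3437, 0.0549]
tool_rot: [0.745, 0.667, 0.005, -0.005]
ft_force: [1.0, 0.3, -2.7]
grip_width: 0.0199
```

>>> send_rows --deltas '[{"grip": 0, "translation": [0, 0, 0], "twist": [0, 0, 0]}]'

```text
clock: 18.85
eef_pos: [0.479, -0.3463, 0.0548]
tool_rot: [0.746, 0.666, 0.005, -0.005]
ft_force: [-0.5, 1.0, -2.1]
grip_width: 0.0196
```

```bash
python3 g.py st; python3 g.py gs -.437 -.001 .043;python3 - <<'E'
from h import *
t=Cam("top");s=Cam("scene");i=t.c["color"].copy();j=s.c["color"].copy()
crop(i,240,180,480,320,3,"pics/t9.png")
crop(j,120,220,360,330,3.3,"pics/s9.png")
crop(j,250,210,390,310,5,"pics/s9b.png")
E
```

```text
s -0.4412 n -0.0012 z 0.0548 Falong 0.94 18.85
clock 18.85 pos [ 0.479  -0.3463  0.0548] F [-0.54  1.   -2.09] gw 0.0196
trans [0.004, -0.0002, 0.0118] twist [-0.0, -0.8, -0.1]
```

View pics/t9.png

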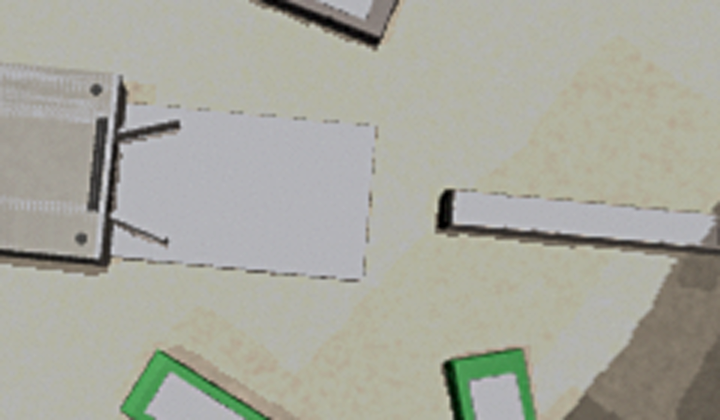

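View pics/s9.png

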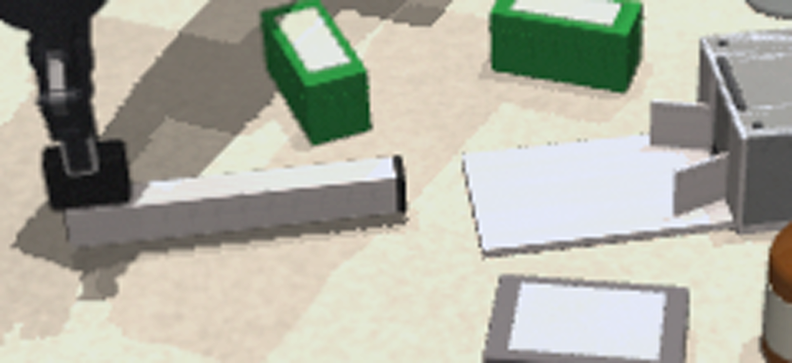

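View pics/s9b.png

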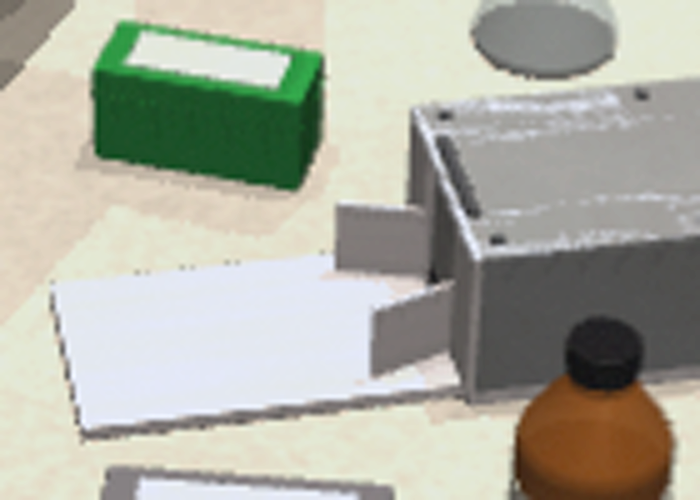

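The apron is empty, the bar is clear of it with its nose at top (388,250), and the box is inside. I'll lower the bar to the bench here.

>>> send_rows --deltas '[{"grip": 0, "translation": [0, 0, 0.004], "twist": [0, 0, 0]}, {"grip": 0, "translation": [0, 0, 0.008], "twist": [0, 0, 0]}, {"grip": 0, "translation": [0, 0, 0.0105], "twist": [0, 0, 0]}, {"grip": 0, "translation": [0, 0, 0.0105], "twist": [0, 0, 0]}]'

```text
clock: 19.45
eef_pos: [0.479, -0.3433, 0.0438]
tool_rot: [0.745, 0.667, 0.005, -0.006]
ft_force: [-0.6, -0.3, -2.9]
grip_width: 0.0196
```

>>> send_rows --deltas '[{"grip": 0, "translation": [0, 0, 0.001], "twist": [0, 0, 0]}, {"grip": 0, "translation": [0, 0, 0.001], "twist": [0, 0, 0]}]'

```text
clock: 19.7
eef_pos: [0.479, -0.3432, 0.0428]
tool_rot: [0.745, 0.667, 0.005, -0.006]
ft_force: [0.9, 0.7, -2.1]
grip_width: 0.0199
```

>>> send_rows --deltas '[{"grip": 0, "translation": [0, 0, 0.001], "twist": [0, 0, 0]}, {"grip": 0, "translation": [0, 0, 0.001], "twist": [0, 0, 0]}]'

```text
clock: 19.95
eef_pos: [0.4792, -0.3434, 0.0426]
tool_rot: [0.745, 0.667, 0.005, -0.005]
ft_force: [-1.9, 0.6, 2.0]
grip_width: 0.0198
```

>>> send_rows --deltas '[{"grip": 0, "translation": [0, 0, 0.001], "twist": [0, 0, 0]}, {"grip": 0, "translation": [0, 0, 0.001], "twist": [0, 0, 0]}]'

```text
clock: 20.2
eef_pos: [0.4793, -0.3435, 0.0425]
tool_rot: [0.745, 0.667, 0.005, -0.005]
ft_force: [-2.5, 1.1, 5.2]
grip_width: 0.02
```

The bar rests on the bench: the vertical force changed from -2 N to +5 N. I'll release it gently.

>>> send_rows --deltas '[{"grip": 0.35, "translation": [0, 0, 0], "twist": [0, 0, 0]}, {"grip": 0.7, "translation": [0, 0, 0], "twist": [0, 0, 0]}, {"grip": 1, "translation": [0, 0, 0], "twist": [0, 0, 0]}, {"grip": 1, "translation": [0, 0, 0], "twist": [0, 0, 0]}, {"grip": 1, "translation": [0, 0, 0], "twist": [0, 0, 0]}]'

```text
clock: 20.82
eef_pos: [0.4793, -0.3435, 0.0425]
tool_rot: [0.745, 0.667, 0.006, -0.005]
ft_force: [-0.6, -0.1, 0.1]
grip_width: 0.0857
```

>>> send_rows --deltas '[{"grip": 1, "translation": [0, 0, -0.01], "twist": [0, 0, 0]}, {"grip": 1, "translation": [0, 0, -0.04], "twist": [0, 0, 0]}, {"grip": 1, "translation": [0, 0, -0.08], "twist": [0, 0, 0]}, {"grip": 1, "translation": [0, 0, -0.12], "twist": [0, 0, 0]}, {"grip": 1, "translation": [0, 0, -0.15], "twist": [0, 0, 0]}]'

```text
clock: 21.45
eef_pos: [0.4796, -0.3461, 0.1954]
tool_rot: [0.745, 0.667, 0.006, -0.004]
ft_force: [-0.1, 0.0, 0.3]
grip_width: 0.085
```

```bash
python3 - <<'E'
from h import *
t=Cam("top");s=Cam("scene");cv2.imwrite("pics/t10.png",t.c["color"]);cv2.imwrite("pics/s10.png",s.c["color"])
i=t.c["color"];a=cv2.imread("pics/top0.png");print(bot.get_obs()["clock"],bot.get_obs()["grip_width"],bot.get_obs()["ft_force"].round(1))
for n,(x0,y0,x1,y1) in dict(store=(78,180,282,275),wide=(305,130,390,200),bottle=(250,120,300,175),flask=(185,320,235,370)).items():
    print(n,cv2.absdiff(i,a)[y0:y1,x0:x1].mean().round(2))
E
```

```text
21.55 0.08570120259122552 [ 1.  -0.4 -0.4]
store 4.6
wide 4.64
bottle 3.81
flask 4.07
```

View pics/s10.png

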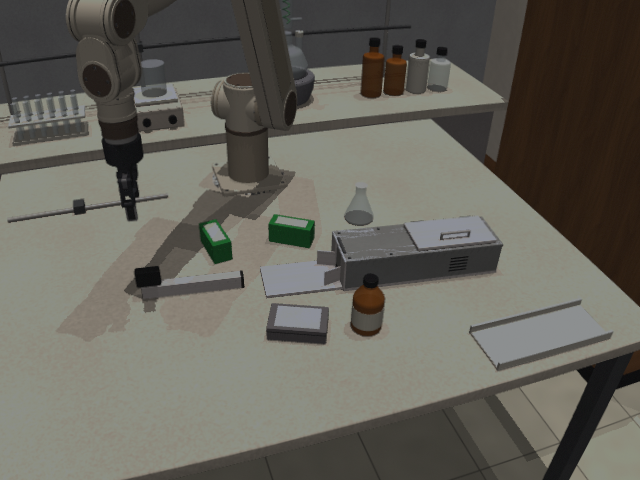

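View pics/t10.png

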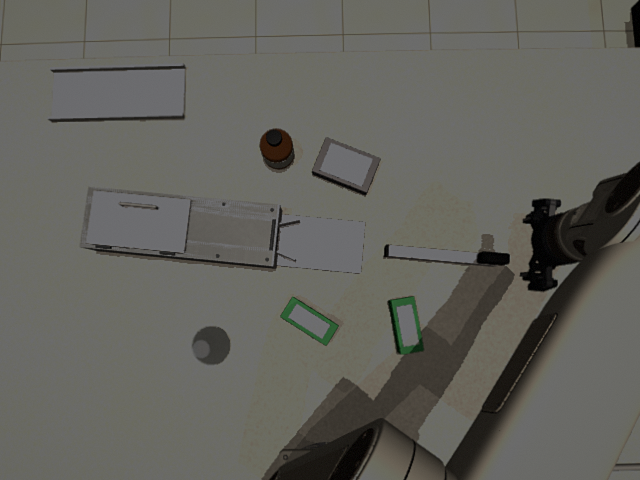

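The bar lies upright on the bench at top (385–508,255). The wide box, bottle and flask are where they were, and the arm is clear of everything.

```bash
python3 -c "
from workcell import bot
print(bot.job_done())"
```

```text
the job is handed in; nothing more can be done
None
```

I pushed the vial box in through the flap until it met the boxes inside, drew the bar fully out, and laid the bar upright on the bench. I handed the job in at about 21.6 s of the 61 s allowed.

- **Contact:** with the push bar's nose at about x = 125 mm, the force rose above the roughly 2 N sliding force. I pressed on to about 6.8 N, which means the pad gave about 2.5 mm. That is an estimate from force; tool travel suggested about 2–3 mm.
- **Last pictures:** the apron is empty and the gripper is open and well clear of the bar. The wide box, bottle and flask have not moved.
- **Not seen directly:** no camera shows the flap plate or the box inside. I take the flap to be shut because its load left the bar as the bar came out. The pad may also have eased back slightly once the bar was drawn away.
- **Disagreement:** the two cameras differed by about 3–4 mm in position. I used a joint fit of both and corrected the bar's nose by about 2 mm, after which the box went in straight.

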